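# Set out the dispatch desk in a row

### The arm

A 6-joint arm with a two-finger parallel gripper is mounted at the origin on the work surface; the furniture and walls round the work are solid. World frame = base frame: x ahead of the robot, y to its left, z up, the work surface at z = 0. Lengths are in m, angles in rad, forces in N, time in s.
With the tool pointing down it reaches from about 0.325 to 0.775 m from the base axis. Payload 5.5 kg.
Tool frame: the origin (TCP) lies at the very end of the fingers, on their centre line; the grasp point (between the pads) lies 19 mm behind it; z points along the fingers, y is the line along which they close (so a half turn about z gives the same grasp; the last joint's range is limited). The gripper opens to 85 mm and grips with 20 to 120 N. Pads are 22 mm wide; open, the fingers measure 114 mm over their backs; the gripper's body (76 mm by 85 mm) begins 54 mm behind the grasp point. The pads swing forward as they close: fully open they stand 13 mm farther back than shut.
Start: joints at [1.258, 0.091, 1.231, -0, 1.82, -0.057], TCP at [0.152, 0.58, 0.231] pointing down, gripper open.
Joint ranges: [-2.87, 2.87], [-0.86, 2.18], [0.17, 2.46], [-1.51, 4.65], [0.06, 2.69], [-2.65, 2.65]. Speed limits (rad/s): [2.57, 2.57, 3.01, 3.14, 3.14, 3.14].

### API

Orientations are given as a unit quaternion [x, y, z, w].
In Python, from rig import readout, capture, ctrl gives the robot as it stands. The module is installed in compiled form; this text tells all that it offers.
- The arm moves only by the tool servo_tool, never from a script. Its argument "moves" is a list that holds one entry, the list of rows, each a list of 6 numbers: the shift along the tool's x, y, z in cm, then the turn, a rotation vector about the tool's x, y, z in rad. In form: [[[dx, dy, dz, wx, wy, wz], ...]]. A call has 1 to 8 rows; each row shifts and turns the commanded pose from where the row before left it, along the tool's axes as they then stand; what a row does not reach is not made up. A row lasts 1/12 s, in which the tool goes at most 41.7 mm and 7.16 degrees, less where a joint would pass 70% of its speed; a pose out of reach is approached as far as the arm can. A call with a gripper value outside its range is refused whole. "hand" is the opening, from 0 (shut) to 1 (fully open), set as the call begins (left out, the last holds). The fingers move at their own pace and stop on an object; "grip_force" is the grip in N (left out, the last holds). Time passes only in rows, so rows that do not move let the fingers close. It gives the time, the measured TCP pose, the force, the opening and the grip force at its end, in the units of the state.
- readout.observe(): the state, without advancing time (a new reading comes with each control period).
- capture(name): name is "scene" or "top" or "wrist"; returns a dict with "img" (420x560x3 uint8, red, green, blue), "K" (3x3 intrinsics, pixels), "camera_from_world" (4x4, takes a point from world to camera coordinates). Camera axes: x right, y down, z forward; pixel columns grow to the right and rows downward; lengths in m; the calibration is good to about 2 mm. A picture is of the moment at which its call begins. There is no depth.
- ctrl.close_job(): hands the job in; it is judged then, once.
The state is a dict: "t": time; "joints": joint angles; "joint_velocities": joint speeds; "joint_efforts": joint torques, N m; "tool_pos": TCP position; "ee_rot": TCP orientation; "contact_force": force on the tool from outside, world axes, zero at the start; "ft_torque": the same for the moment, N m; "grip_width": finger opening in m; "gripper_force": force on a finger pad.
Only numpy, scipy, OpenCV 4.12 (cv2) and the standard library are available. Lean on these libraries where they do the work, as an engineer would, in place of code of your own. Each camera call takes 0.05 s, during which the arm holds its last target. There are 200 camera calls.

### The job

Set out the dispatch desk in one straight row around the big white box and the calculator, which lie side by side and stay put: stand the glue stick upright in the middle of the gap between them, lay the flat white box next to the big box on the side away from the calculator, and stand the stamp next to the calculator on the side away from the big box. Leave 40 mm of free table between the flat box and the big box and between the stamp and the calculator, each lined up with the middle of its neighbour and square with it, lengthwise away from the robot. Then set the small blue clip box centred on top of the flat white box in its new place, and leave everything at rest.

Things in the scene. Friction and masses are not known exactly. Their poses are not given: they have to be found in the camera images.
- big_box: Big white box, the taller of the two white boxes, fixed to the table; 90 (x) x 120 (y) x 50 high. Origin: centre of its underside. Its x axis points away from the robot (within about 10 degrees), y to the left along the row, z up. It may be the left or the right one of the pair. A wall with a cable duct rises about 150 behind the pair: turn from side to side with the arm drawn in.
- calculator: Desk calculator lying flat, fixed to the table; 135 (x) x 78 (y) x 14 high. Origin: centre of its underside. x away from the robot, y to the left along the row, z up; it is turned as the big box is, and lies beside it along the row, on either side, about 230 from centre to centre.
- flat_box: Flat white box, loose; 100 (x) x 50 (y) x 30 high, the lower and narrower of the two white boxes. Origin: centre of its underside; x along its length, z up. Laid square with the big box, its length runs along the big box's x (either way round), so that its centre is 125 from the big box's centre, along the big box's y. Flat top, 30 above the origin.
- clip_box: Small dark blue clip box, loose; 40 (x) x 50 (y) x 18 high. Origin: centre of its underside; z up. How it is turned on top of the flat box does not matter.
- glue_stick: Glue stick with red cap, loose, standing upright; round, 27 in diameter, 98 high (cap from 70 up). Origin: centre of its underside, z up. The middle of the gap is halfway between the facing sides of the big box and the calculator.
- stamp: Rubber stamp, loose, standing on its dark base of 70 (x) x 36 (y) x 12 high; upright round wooden handle over the middle, 20 thick, with a knob of 28 diameter from 42 to 74 above the underside. Origin: centre of the underside; x along the base's length, z up. Square with the calculator, its length runs along the calculator's x (either way round), so that its centre is 97 from the calculator's centre, along the calculator's y.
Things that resemble listed ones, but are neither listed nor needed, are in the scene too. What is shaped like the glue_stick but orange or purple is not meant.

How it is judged:
At the end, for the whole second after the job is handed in: Flat box and stamp 40 mm (+-15) from big box and calculator on their outer sides, within 15 mm of their middles and 0.25 rad of square; glue stick upright within 15 mm of the middle of the gap; clip box flat on the flat box, centred within 13 mm; all upright and at rest (((y of big_box in the frame of calculator above 0 m and y of flat_box in the frame of big_box between 0.11 and 0.14 m and y of stamp in the frame of calculator between -0.112 and -0.082 m and y of glue_stick in the frame of big_box between -0.142 and -0.109 m) or (y of big_box in the frame of calculator below 0 m and y of flat_box in the frame of big_box between -0.14 and -0.11 m and y of stamp in the frame of calculator between 0.082 and 0.112 m and y of glue_stick in the frame of big_box between 0.109 and 0.142 m)) and x of flat_box in the frame of big_box between -0.015 and 0.015 m and x of stamp in the frame of calculator between -0.015 and 0.015 m and x of glue_stick in the frame of big_box between -0.015 and 0.015 m and angle between the x axis of flat_box and the x axis of big_box, either way round below 0.25 rad and angle between the x axis of stamp and the x axis of calculator, either way round below 0.25 rad and horizontal distance between clip_box and flat_box below 0.013 m and z of clip_box in the frame of flat_box between 0.027 and 0.033 m and height (world z) of each of flat_box, stamp, glue_stick below 0.004 m and angle between each of flat_box, stamp, glue_stick, clip_box's own z axis and vertical below 0.1 rad and linear speed of each of flat_box, stamp, glue_stick, clip_box below 0.02 m/s and angular speed of each of flat_box, stamp, glue_stick, clip_box below 0.2 rad/s); the robot touches nothing.
It also fails if it takes over 112 s, if anything falls off the work surface, if the arm or the gripper's body presses on something with over 40 N, if the wrist force passes 120 N, or if a joint passes its speed limit or range.

## Working session

There is one attempt and no reset: what is moved stays moved. The work goes in short steps, Python scripts to look and compute and a tool call to move; the robot and the scene stay as the last step left them, time stands still between calls to the robot, and variables do not carry over. Pictures are saved under pics/ and viewed, at most 14 in all, crops included, and the job is handed in when it is done.

Besides the shell and the picture viewer there is one more tool, called after ">>>" as name([rows], argument=value, ...), one row to a line, values as JSON. servo_tool: Moves the arm, as the interface text tells. Its arguments: {"type":"object","properties":{"moves":{"type":"array","items":{"type":"array","items":{"type":"array","items":{"type":"number"}}}},"hand":{"type":"number"},"grip_force":{"type":"number"}},"required":["moves"]}

```bash
mkdir -p pics; ls
python3 - <<'E'
from rig import readout, capture
import cv2, numpy as np, pickle
print(readout.observe())
for n in ("scene","top","wrist"):
    c=capture(n); cv2.imwrite(f"pics/{n}0.png",c["img"][:,:,::-1]); pickle.dump(c,open(f"{n}0.pkl","wb"))
    M=np.linalg.inv(c["camera_from_world"]); print(n,c["K"].tolist(),M.round(3).tolist())
E
```

```text
pics
{'t': 0.0, 'joints': array([ 1.25829729e+00,  9.18741153e-02,  1.23189633e+00, -2.49194743e-05,
        1.81978005e+00, -5.66776011e-02]), 'joint_velocities': array([ 0.00062744,  0.000387  ,  0.00178119, -0.00107612,  0.00111369,
       -0.00117025]), 'joint_efforts': array([-6.51518676e-04, -4.58713996e+01, -4.18034935e+01, -1.64533990e-04,
        1.09565732e-02,  2.67445415e-05]), 'tool_pos': array([0.15173503, 0.58020885, 0.23013583]), 'ee_rot': array([ 1.27565179e-01,  9.91829707e-01, -9.64508463e-04, -1.67799756e-04]), 'contact_force': array([ 0.11758751, -0.05658284, -0.03359678]), 'ft_torque': array([-0.00880184, -0.0136248 ,  0.03422091]), 'gripper_force': 0.0, 'grip_width': 0.0852054186276844}
scene [[505.3831011129209, 0.0, 282.81939723623765], [0.0, 505.3831011129209, 208.73792991551497], [0.0, 0.0, 1.0]] [[-0.5, -0.446, 0.742, -0.944], [-0.866, 0.248, -0.435, 0.774], [0.01, -0.86, -0.51, 0.969], [0.0, 0.0, 0.0, 1.0]]
top [[406.4341471150219, 0.0, 273.87492900972364], [0.0, 406.4341471150219, 210.82394501461772], [0.0, 0.0, 1.0]] [[-0.184, -0.953, 0.24, 0.155], [-0.983, 0.179, -0.044, 0.007], [-0.001, -0.244, -0.97, 1.116], [0.0, 0.0, 0.0, 1.0]]
wrist [[354.062056843735, 0.0, 284.4097470439574], [0.0, 354.062056843735, 212.57607634650358], [0.0, 0.0, 1.0]] [[0.251, 0.93, 0.268, 0.083], [0.968, -0.241, -0.072, 0.598], [-0.002, 0.277, -0.961, 0.371], [0.0, 0.0, 0.0, 1.0]]
```

View pics/scene0.png

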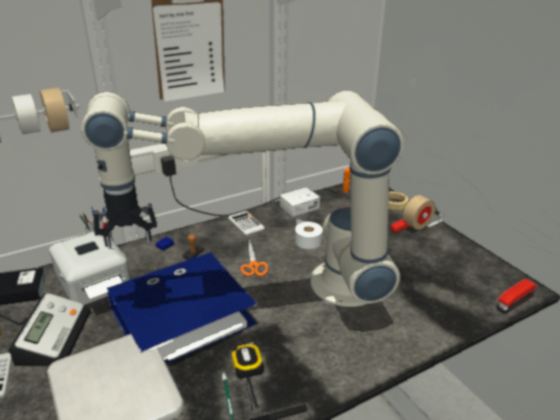

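View pics/top0.png

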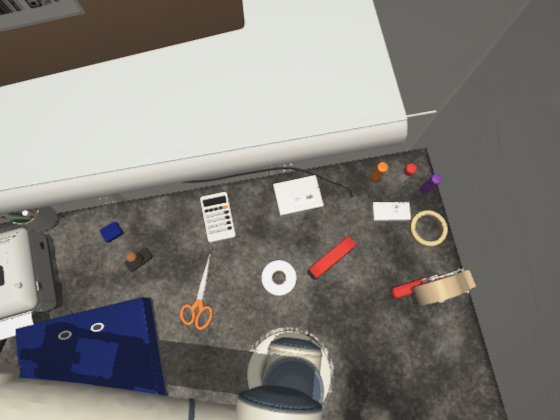

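The top view shows the calculator at (217,217) and the big box at (298,195), so the calculator is on the left. The flat box is at (391,211), the red glue stick at (411,169), the stamp at (138,259) and the clip box at (111,232). The scene view agrees, with the arm clear of all of them. Next I'll zoom in and measure.

```bash
cat > h.py <<'E'
import cv2, numpy as np, pickle
from rig import readout, capture
def grab(n,tag):
    c=capture(n); cv2.imwrite(f"pics/{n}{tag}.png",c["img"][:,:,::-1]); pickle.dump(c,open(f"{n}{tag}.pkl","wb")); return c
def ray(c,uv):
    M=np.linalg.inv(c["camera_from_world"]); d=M[:3,:3]@np.linalg.solve(c["K"],[uv[0],uv[1],1]); return M[:3,3],d
def pt(c,uv,z):
    o,d=ray(c,uv); return o+d*(z-o[2])/d[2]
def proj(c,p):
    q=c["K"]@(c["camera_from_world"]@np.r_[p,1])[:3]; return q[:2]/q[2]
def rect(c,mask,z,k=0):
    """biggest blobs of mask -> world centre, long-axis angle, size at height z"""
    out=[]
    for q in sorted(cv2.findContours(mask.astype(np.uint8),0,2)[0],key=cv2.contourArea)[::-1][:4]:
        if cv2.contourArea(q)<25: continue
        w=np.array([pt(c,p[0],z)[:2] for p in q],np.float32)
        (x,y),(a,b),t=cv2.minAreaRect(w*1000); 
        if b>a: a,b,t=b,a,t+90
        out.append((round(x),round(y),round(a),round(b),round((t+90)%180-90,1),tuple(q.mean((0,1)).round())))
    return out
E
python3 - <<'E'
from h import *
c=pickle.load(open("top0.pkl","rb")); im=c["img"]
cv2.imwrite("pics/z.png",cv2.resize(im[140:300,85:460],(800,341),interpolation=cv2.INTER_CUBIC)[:,:,::-1])
h=cv2.cvtColor(im,cv2.COLOR_RGB2HSV); H,S,V=h[...,0],h[...,1],h[...,2]
w=(S<50)&(V>130); w[:165]=0; w[300:]=0; w[:,:190]=0
for n,z in (("bigz",.05),("flatz",.03),("calcz",.014)): print(n,rect(c,w,z))
b=(H>105)&(H<130)&(S>150)&(V>40); b[:,:90]=0; b[260:]=0; b[:,150:]=0; print("clip",rect(c,b,.018))
r=((H<6)|(H>174))&(S>150)&(V>90); r[:150]=0; r[185:]=0;r[:,395:]; print("red",rect(c,r,.098))
E
```

```text
bigz [(452, -114, 123, 93, -87.5, (np.float64(298.0), np.float64(195.0))), (432, 112, 132, 77, 2.5, (np.float64(218.0), np.float64(217.0))), (242, -20, 93, 91, -24.3, (np.float64(279.0), np.float64(279.0))), (360, -353, 101, 50, 79.4, (np.float64(395.0), np.float64(214.0)))]
flatz [(457, -116, 125, 95, -87.5, (np.float64(298.0), np.float64(195.0))), (437, 114, 134, 78, 2.5, (np.float64(218.0), np.float64(217.0))), (243, -20, 95, 93, -24.3, (np.float64(279.0), np.float64(279.0))), (364, -360, 103, 51, 79.4, (np.float64(395.0), np.float64(214.0)))]
calcz [(462, -118, 127, 96, -87.5, (np.float64(298.0), np.float64(195.0))), (442, 116, 136, 80, 2.5, (np.float64(218.0), np.float64(217.0))), (245, -21, 96, 94, -24.3, (np.float64(279.0), np.float64(279.0))), (367, -365, 105, 52, 79.4, (np.float64(395.0), np.float64(214.0)))]
clip [(452, 410, 49, 41, -67.5, (np.float64(111.0), np.float64(231.0)))]
red [(454, -414, 36, 24, -56.5, (np.float64(410.0), np.float64(168.0)))]
```

View pics/z.png

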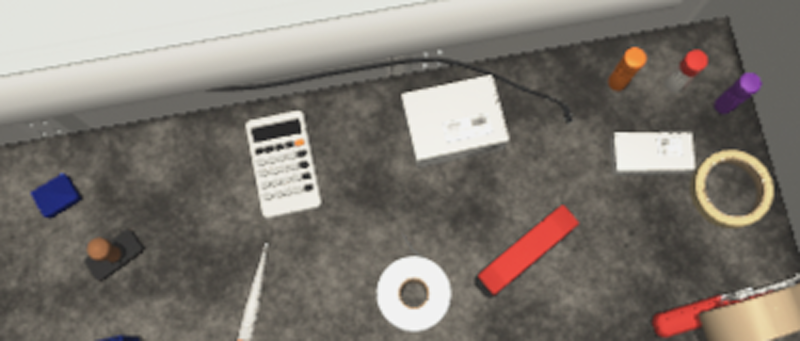

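The crop confirms the layout: calculator at (284,163), big box at (455,117), and a cable that ends near (568,118) in the crop, close to the flat box's target. The red stick stands between the orange and purple ones. I'll work out a few more positions and plan a wrist look at the stamp.

```bash
cat >> h.py <<'E'
def pose():
    s=readout.observe(); from scipy.spatial.transform import Rotation as R
    m=R.from_quat(s["ee_rot"]).as_matrix(); return s,m,np.degrees(np.arctan2(m[1,1],m[0,1]))
def go(x,y,z,m=None):
    """total cm in the tool's present axes"""
    s,m0,a=pose(); return (m0.T@(np.array([x,y,z])-s["tool_pos"])*100).round(2)
E
python3 - <<'E'
from h import *
c=pickle.load(open("top0.pkl","rb"))
Z=lambda u,v:(u/2.133+85,v/2.133+140)
for n,u,v,z in (("knob",98,250,.074),("stampbase",118,254,.012),("cable",568,118,0),("cable2",520,80,0),("orange top",635,57,.098),("purple top",750,84,.098),("red top",694,61,.098),("wall edge",300,105,0)): print(n,pt(c,Z(u,v),z).round(3))
print(pose()[2], go(.33,.33,.231))
E
```

```text
knob [0.36  0.344 0.074]
stampbase [0.362 0.339 0.012]
cable [ 0.435 -0.269  0.   ]
cable2 [ 0.5   -0.217  0.   ]
orange top [ 0.472 -0.345  0.098]
purple top [ 0.412 -0.475  0.098]
red top [ 0.454 -0.416  0.098]
wall edge [0.52  0.081 0.   ]
75.34543697494172 [-23.58 -19.7   -0.03]
```

>>> servo_tool([
  [[-2.9,-2.5,0,0,0,0],[-2.9,-2.5,0,0,0,0],[-2.9,-2.5,0,0,0,0],[-2.9,-2.5,0,0,0,0],[-2.9,-2.5,0,0,0,0],[-2.9,-2.5,0,0,0,0],[-2.9,-2.5,0,0,0,0],[-2.9,-2.5,0,0,0,0]],
], hand=1)

```text
t: 0.82
tool_pos: [0.3262, 0.3266, 0.2311]
ee_rot: [0.127, 0.992, -0.0, 0.0]
contact_force: [0.2, -0.2, 0.5]
grip_width: 0.0851
gripper_force: 0.0
```

Run:
```python
from h import *
c=grab("wrist",1); print(pose()[0]["tool_pos"],pose()[2])
for p in ((.36,.34,.012),(.36,.344,.074)): print(proj(c,p))
```

```text
[0.32993083 0.32177053 0.23129807] 75.01829547576669
[304.77332758 209.27164121]
[313.0018428  226.93346393]
```

View pics/wrist1.png

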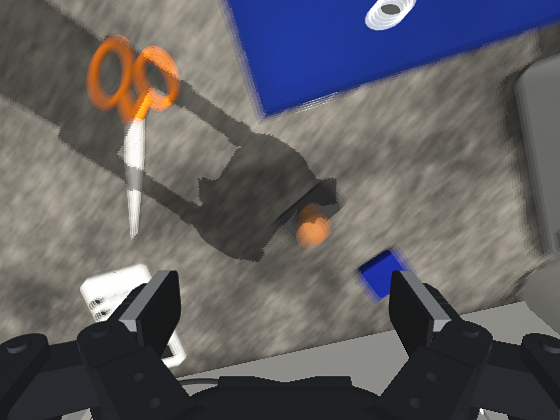

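The wrist view is slightly blurred. It shows the knob at (313,226), the clip box at (384,274), and the stamp base partly in the arm's shadow. I'll retake it now the arm has settled, with the contrast raised.

Run:
```python
from h import *
c=grab("wrist",2); im=c["img"][150:290,230:430]
im=np.clip(255*(im/255.)**.5,0,255).astype(np.uint8)
cv2.imwrite("pics/w2z.png",cv2.resize(im,(800,560),interpolation=cv2.INTER_CUBIC)[:,:,::-1])
h=cv2.cvtColor(c["img"],cv2.COLOR_RGB2HSV); b=(h[...,0]>105)&(h[...,0]<130)&(h[...,1]>150)&(h[...,2]>30); b[:240]=0
print(rect(c,b,.018)); k=(h[...,0]<16)&(h[...,1]>110); k[:190]=0;k[:,:290]=0;k[250:]=0; print(rect(c,k,.06),pose()[0]["tool_pos"])
```

```text
[(449, 411, 49, 47, -67.7, (np.float64(390.0), np.float64(264.0)))]
[(361, 349, 37, 27, -13.8, (np.float64(322.0), np.float64(216.0)))] [0.32824874 0.32448702 0.23131355]
```

View pics/w2z.png

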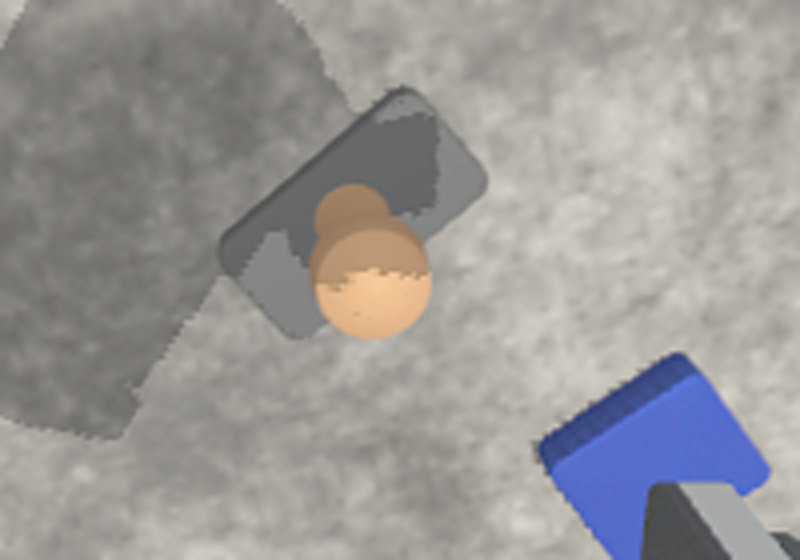

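The crop shows the stamp base corners clearly, at about (412,98), (488,180), (298,336) and (228,262). The knob top is at (373,280).

Run:
```python
from h import *
c=pickle.load(open("wrist2.pkl","rb")); W=np.array([pt(c,(u/4+230,v/4+150),.012) for u,v in ((412,98),(488,180),(298,336),(228,262))])
a=(W[0]+W[1]-W[2]-W[3])/2; print(W.mean(0),a,np.degrees(np.arctan2(a[1],a[0])),np.linalg.norm(a))
print(pt(c,(373/4+230,281/4+150),.060))
o,d=ray(c,(373/4+230,281/4+150));
```

```text
[0.3639824  0.34948963 0.012     ] [-0.02984159  0.05763113  0.        ] 117.37527146993574 0.06489890344508767
[0.36536655 0.34893792 0.06      ]
```

>>> servo_tool([
  [[0,0,0,0,0,0.119],[0,0,0,0,0,0.119],[0,0,0,0,0,0.119],[0,0,0,0,0,0.119],[0,0,0,0,0,0.119],[0,0,0,0,0,0.119],[0,0,0,0,0,0.119],[0,0,0,0,0,0]],
])

```text
t: 1.58
tool_pos: [0.3252, 0.3288, 0.231]
ee_rot: [0.519, 0.855, -0.0, -0.0]
contact_force: [-0.6, 0.3, -0.2]
grip_width: 0.0854
gripper_force: 0.0
```

Run:
```python
from h import *
s,m,a=pose(); print(s["tool_pos"],a,m.round(3).tolist(),go(.3645,.3488,.04))
```

```text
[0.32516992 0.32883063 0.23096721] 27.41616158531798 [[-0.46, 0.888, -0.001], [0.888, 0.46, -0.0], [0.0, -0.001, -1.0]] [-0.04  4.42 19.09]
```

>>> servo_tool([
  [[0,1.5,2,0,0,0],[0,1.5,2,0,0,0],[0,1.4,3,0,0,0],[0,0,3,0,0,0],[0,0,2,0,0,0],[0,0,0,0,0,0],[0,0,0,0,0,0]],
])

```text
t: 2.17
tool_pos: [0.3638, 0.3485, 0.1103]
ee_rot: [0.517, 0.856, -0.001, -0.001]
contact_force: [0.1, -0.1, 0.2]
grip_width: 0.0852
gripper_force: 0.0
```

Run:
```python
from h import *
s,m,a=pose(); print(s["tool_pos"],a,go(.3645,.3488,.04))
s,m,a=pose(); print(s["tool_pos"],a)
c=grab("wrist",3)
s,m,a=pose(); print(s["tool_pos"],a,go(.3645,.3488,.04))
```

```text
[0.36378687 0.34853463 0.1102581 ] 27.781767235376737 [-0.01  0.1   7.03]
[0.36378687 0.34853463 0.1102581 ] 27.781767235376737
[0.36459988 0.34912322 0.11222307] 27.74751846864047 [-0.03 -0.03  7.22]
```

View pics/wrist3.png

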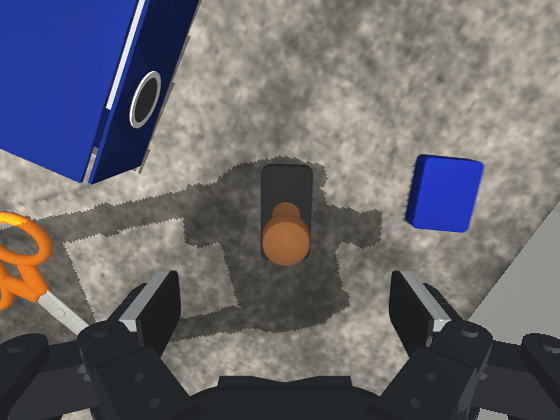

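The base at (287,200) is aligned with the tool and the knob at (286,243) is centred between the fingers. I'll descend and grip.

>>> servo_tool([
  [[0,0,2,0,0,0],[0,0,2,0,0,0],[0,0,1.6,0,0,0],[0,0,1.5,0,0,0],[0,0,0,0,0,0],[0,0,0,0,0,0]],
])

```text
t: 2.72
tool_pos: [0.3651, 0.3492, 0.0419]
ee_rot: [0.517, 0.856, 0.001, 0.0]
contact_force: [0.1, -0.1, 0.2]
grip_width: 0.0853
gripper_force: 0.0
```

>>> servo_tool([
  [[0,0,0,0,0,0],[0,0,0,0,0,0],[0,0,0,0,0,0],[0,0,0,0,0,0],[0,0,0,0,0,0],[0,0,0,0,0,0],[0,0,0,0,0,0],[0,0,0,0,0,0]],
], hand=0, grip_force=50)

```text
t: 3.38
tool_pos: [0.3649, 0.3489, 0.0412]
ee_rot: [0.518, 0.855, 0.0, 0.0]
contact_force: [-2.3, -0.5, 5.4]
grip_width: 0.0251
gripper_force: 48.9
```

>>> servo_tool([
  [[0,0,0,0,0,0],[0,0,0,0,0,0],[0,0,0,0,0,0],[0,0,0,0,0,0]],
])

```text
t: 3.72
tool_pos: [0.3649, 0.3489, 0.0412]
ee_rot: [0.518, 0.855, 0.0, 0.0]
contact_force: [-1.9, -1.3, 5.3]
grip_width: 0.0249
gripper_force: 48.9
```

>>> servo_tool([
  [[0,0,-1,0,0,0],[0,0,-2,0,0,0],[0,0,-2,0,0,0],[0,0,-1,0,0,0],[0,0,0,0,0,0],[0,0,0,0,0,-0.1],[0,0,0,0,0,-0.1],[0,0,0,0,0,-0.1]],
])

```text
t: 4.38
tool_pos: [0.3642, 0.3483, 0.0989]
ee_rot: [0.382, 0.924, -0.001, -0.0]
contact_force: [0.1, -1.1, -1.3]
grip_width: 0.025
gripper_force: 49.2
```

>>> servo_tool([
  [[0,0,0,0,0,-0.12],[0,0,0,0,0,-0.12],[0,0,0,0,0,-0.12],[0,0,0,0,0,-0.12],[0,0,0,0,0,-0.12],[0,0,0,0,0,-0.12],[0,0,0,0,0,-0.115],[0,0,0,0,0,0]],
])

```text
t: 5.05
tool_pos: [0.3642, 0.3483, 0.0988]
ee_rot: [-0.025, 1.0, -0.001, -0.001]
contact_force: [-0.6, 0.8, -1.7]
grip_width: 0.0248
gripper_force: 49.2
```

Run:
```python
from h import *
c=grab("wrist",4); s,m,a=pose(); print(s["tool_pos"],a,s["contact_force"],go(.438,.213,.042))
```

```text
[0.36427336 0.34834402 0.09898525] 92.52379831140968 [-0.35829056  0.83955219  0.21572753] [ -6.78 -13.84   5.71]
```

>>> servo_tool([
  [[-1,-2.3,0,0,0,0],[-1.2,-2.3,0,0,0,0],[-1.2,-2.3,0,0,0,0],[-1.2,-2.3,0,0,0,0],[-1.2,-2.3,0,0,0,0],[-1,-2.3,0,0,0,0],[0,0,0,0,0,0],[0,0,0,0,0,0]],
])

```text
t: 5.77
tool_pos: [0.4391, 0.2131, 0.0996]
ee_rot: [-0.02, 1.0, -0.0, -0.0]
contact_force: [0.0, 0.2, -1.8]
grip_width: 0.0251
gripper_force: 49.4
```

Run:
```python
from h import *
c=grab("wrist",5); s,m,a=pose(); print(s["tool_pos"],a,go(.438,.213,.042))
t=grab("top",5); h=cv2.cvtColor(t["img"],cv2.COLOR_RGB2HSV); w=(h[...,1]<50)&(h[...,2]>130); w[:165]=0;w[300:]=0;w[:,:190]=0
print(rect(t,w,.014))
```

```text
[0.43876432 0.21390321 0.09976599] 92.44078758144406 [ 0.08 -0.09  5.78]
[(335, 144, 238, 125, -7.7, (np.float64(212.0), np.float64(253.0))), (462, -118, 127, 96, -88.1, (np.float64(298.0), np.float64(195.0))), (245, -21, 94, 93, 79.4, (np.float64(278.0), np.float64(278.0))), (442, 115, 135, 77, 2.2, (np.float64(220.0), np.float64(213.0)))]
```

View pics/wrist5.png

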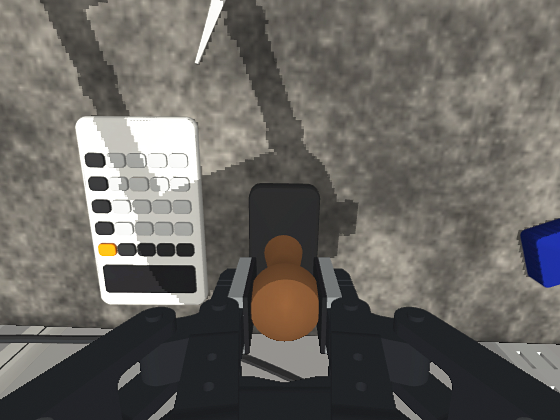

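The stamp hangs square beside the calculator, whose corners are about (76,118), (196,119), (206,301) and (101,304). Cross-checking before lowering.

Run:
```python
from h import *
c=pickle.load(open("wrist5.pkl","rb")); W=np.array([pt(c,p,.014) for p in ((76,118),(196,119),(206,301),(101,304))]); print(W.round(4)*1000,W.mean(0),np.degrees(np.arctan2(*(W[3]-W[0])[1::-1])))
```

```text
[[378.1  81.5  14. ]
 [375.6 155.7  14. ]
 [501.9 159.5  14. ]
 [507.6  83.9  14. ]] [0.44078583 0.12014073 0.014     ] 1.069250641722983
```

>>> servo_tool([
  [[0,0,2,0,0,0],[0,0,2,0,0,0],[0.1,0.1,1.0,0,0,0],[0,0,0.5,0,0,0],[0,0,0.3,0,0,0],[0,0,0,0,0,0],[0,0,0,0,0,0]],
])

```text
t: 6.45
tool_pos: [0.4383, 0.2154, 0.0432]
ee_rot: [-0.023, 1.0, 0.0, 0.001]
contact_force: [-0.2, 0.6, -0.6]
grip_width: 0.0248
gripper_force: 49.4
```

Run:
```python
from h import *
s,m,a=pose(); print(s["tool_pos"],a,s["contact_force"])
```

```text
[0.43827953 0.21538015 0.04319078] 92.66005604960803 [-0.19821896  0.55164168 -0.6443446 ]
```

>>> servo_tool([
  [[0,0,0.1,0,0,0],[0,0,0.1,0,0,0],[0,0,0,0,0,0],[0,0,0,0,0,0]],
])

```text
t: 6.78
tool_pos: [0.4386, 0.2151, 0.0412]
ee_rot: [-0.023, 1.0, 0.0, 0.001]
contact_force: [0.5, 0.4, 1.5]
grip_width: 0.0248
gripper_force: 49.6
```

>>> servo_tool([
  [[0,0,0,0,0,0],[0,0,0,0,0,0],[0,0,0,0,0,0],[0,0,0,0,0,0],[0,0,0,0,0,0],[0,0,0,0,0,0],[0,0,0,0,0,0],[0,0,0,0,0,0]],
], hand=1)

```text
t: 7.45
tool_pos: [0.4379, 0.2149, 0.0402]
ee_rot: [-0.023, 1.0, -0.0, -0.0]
contact_force: [0.7, 0.7, -0.0]
grip_width: 0.0854
gripper_force: 0.0
```

>>> servo_tool([
  [[0,0,-2,0,0,0],[0,0,-2,0,0,0],[0,0,-3,0,0,0],[0,0,-3,0,0,0],[0,0,-4,0,0,0],[0,0,-4,0,0,0],[2,0,-2,0,0,0],[3,0,0,0,0,0]],
])

```text
t: 8.12
tool_pos: [0.3899, 0.213, 0.246]
ee_rot: [-0.022, 1.0, 0.002, 0.004]
contact_force: [-0.5, 1.2, 1.0]
grip_width: 0.0852
gripper_force: 0.0
```

>>> servo_tool([
  [[1,-4,0,0,0,0],[1,-4,0,0,0,0],[1,-4,0,0,0,0],[0,-4,0,0,0,0],[0,-4,0,0,0,0],[0,-4,0,0,0,0],[0,-4,0,0,0,0],[0,-4,0,0,0,0]],
])

```text
t: 8.78
tool_pos: [0.3723, -0.1103, 0.2406]
ee_rot: [-0.023, 1.0, -0.0, 0.001]
contact_force: [2.1, 0.7, 0.7]
grip_width: 0.0854
gripper_force: 0.0
```

>>> servo_tool([
  [[0,-4,0,0,0,0],[0,-4,0,0,0,0],[0,-4,0,0,0,0],[0,-4,0,0,0,0],[0,-4,0,0,0,0],[0,-3,0,0,0,0],[0,-2,0,0,0,0],[0,0,0,0,0,0]],
])

```text
t: 9.45
tool_pos: [0.3835, -0.3615, 0.2388]
ee_rot: [-0.021, 1.0, 0.0, -0.001]
contact_force: [0.8, 0.0, 0.2]
grip_width: 0.0852
gripper_force: 0.0
```

Run:
```python
from h import *
s,m,a=pose(); print(s["tool_pos"],a,s["joints"])
c=grab("wrist",6);t=grab("top",6)
h=cv2.cvtColor(t["img"],cv2.COLOR_RGB2HSV)
cv2.imwrite("pics/t6.png",np.hstack([cv2.resize(t["img"][160:300,110:350],(480,280))[:,:,::-1]]))
```

```text
[ 0.38351797 -0.36146533  0.23880087] 92.42804366135849 [-8.19703180e-01 -1.02126229e-01  1.40990199e+00 -1.05784436e-03
  1.83546749e+00 -2.43315329e+00]
```

View pics/wrist6.png

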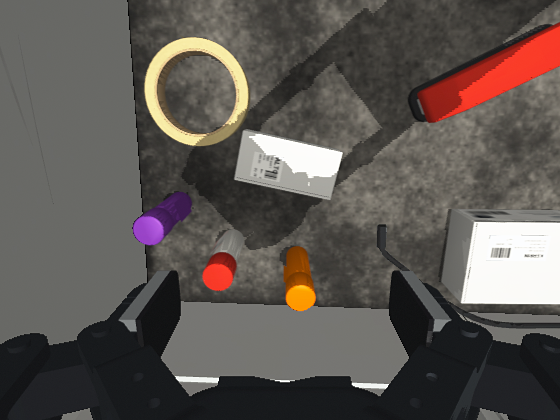

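The wrist view shows the cap tops: red (219,271), orange (300,297) and purple (149,230). The flat box is at (288,165) with the big box at (505,255), and the cable end is at (381,235).

Run:
```python
from h import *
c=pickle.load(open("wrist6.pkl","rb")); t=pickle.load(open("top6.pkl","rb"))
for n,p in (("red",(219,271)),("or",(300,297)),("pu",(149,230))): print(n,pt(c,p,.098).round(4))
print("bot red/or/pu",[pt(c,p,0).round(3)[:2].tolist() for p in ((232,238),(296,254),(182,200))])
W=np.array([pt(c,p,.03) for p in ((247,132),(342,153),(331,194),(237,176))]);print(W.round(4),W.mean(0)); a=(W[1]+W[2]-W[0]-W[3]); print(np.degrees(np.arctan2(a[1],a[0])))
print("big",[pt(c,p,.05).round(4)[:2].tolist() for p in ((457,222),(469,303))],"cable",pt(c,(381,235),.0))
im=t["img"]; h=cv2.cvtColor(im,cv2.COLOR_RGB2HSV)
w=(h[...,1]<50)&(h[...,2]>130); w[:165]=0; w[300:]=0;w[:,:190]=0
print(rect(t,w,.05))
r=((h[...,0]<6)|(h[...,0]>174))&(h[...,1]>150)&(h[...,2]>90); r[:150]=0; r[185:]=0; print(rect(t,r,.098))
```

```text
red [ 0.449  -0.4153  0.098 ]
or [ 0.4711 -0.3435  0.098 ]
pu [ 0.4139 -0.4738  0.098 ]
bot red/or/pu [[0.454, -0.418], [0.471, -0.344], [0.412, -0.473]]
[[ 0.3338 -0.3995  0.03  ]
 [ 0.3499 -0.3061  0.03  ]
 [ 0.3915 -0.3136  0.03  ]
 [ 0.3772 -0.4089  0.03  ]] [ 0.36309538 -0.35701448  0.03      ]
80.88217774686574
big [[0.4096, -0.1912], [0.4973, -0.1628]] cable [ 0.44337822 -0.24854944  0.        ]
[(255, -354, 467, 237, -44.1, (np.float64(412.0), np.float64(227.0))), (452, -114, 122, 92, -88.1, (np.float64(298.0), np.float64(195.0))), (433, 112, 130, 76, 2.4, (np.float64(218.0), np.float64(218.0))), (242, -20, 91, 90, 79.4, (np.float64(278.0), np.float64(277.0)))]
[]
```

View pics/t6.png

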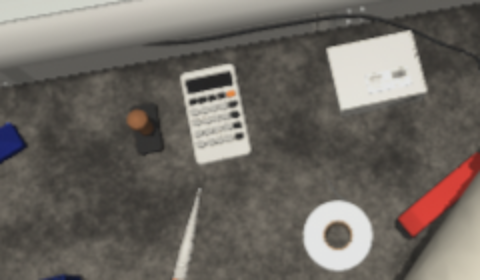

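The stamp stands square beside the calculator at (145,128) in the crop. Next is the red stick: I'll turn the tool about 101° and use a partly open hand.

>>> servo_tool([
  [[0,0,0,0,0,0.118],[0,0,0,0,0,0.118],[0,0,0,0,0,0.118],[0,0,0,0,0,0.118],[0,0,0,0,0,0.118],[0,0,0,0,0,0.118],[0,0,0,0,0,0.118],[0,0,0,0,0,0.118]],
], hand=0.65)

```text
t: 10.22
tool_pos: [0.3847, -0.3567, 0.2409]
ee_rot: [0.436, 0.9, -0.0, 0.0]
contact_force: [-0.2, -0.1, 0.4]
grip_width: 0.0556
gripper_force: 0.0
```

>>> servo_tool([
  [[0,0,0,0,0,0.118],[0,0,0,0,0,0.118],[0,0,0,0,0,0.118],[0,0,0,0,0,0.118],[0,0,0,0,0,0.118],[0,0,0,0,0,0.118],[0,0,0,0,0,0.118],[0,0,0,0,0,0]],
])

```text
t: 10.88
tool_pos: [0.3847, -0.3568, 0.2409]
ee_rot: [0.76, 0.65, 0.0, 0.0]
contact_force: [0.0, -0.9, 0.4]
grip_width: 0.0554
gripper_force: 0.0
```

Run:
```python
from h import *
c=grab("wrist",7); s,m,a=pose(); print(s["tool_pos"],a,s["grip_width"],go(.452,-.416,.046))
h=cv2.cvtColor(c["img"],cv2.COLOR_RGB2HSV); r=((h[...,0]<6)|(h[...,0]>174))&(h[...,1]>150)&(h[...,2]>60);print(rect(c,r,.098))
h=cv2.cvtColor(c["img"],cv2.COLOR_RGB2HSV); r=(h[...,1]<40)&(h[...,2]>150);print(rect(c,r,.03))
```

```text
[ 0.38462683 -0.35697011  0.240836  ] -8.555299564333893 0.055425778719993685 [-4.83  7.53 19.49]
[(200, -367, 130, 51, 72.4, (np.float64(70.0), np.float64(234.0))), (304, -215, 69, 29, -60.9, (np.float64(152.0), np.float64(39.0))), (453, -412, 37, 26, -60.7, (np.float64(372.0), np.float64(248.0)))]
[(355, -549, 187, 110, -8.8, (np.float64(290.0), np.float64(347.0))), (366, -349, 119, 52, 81.2, (np.float64(252.0), np.float64(151.0))), (578, -561, 235, 63, -50.8, (np.float64(472.0), np.float64(319.0))), (629, -393, 330, 8, -89.9, (np.float64(530.0), np.float64(165.0)))]
```

View pics/wrist7.png

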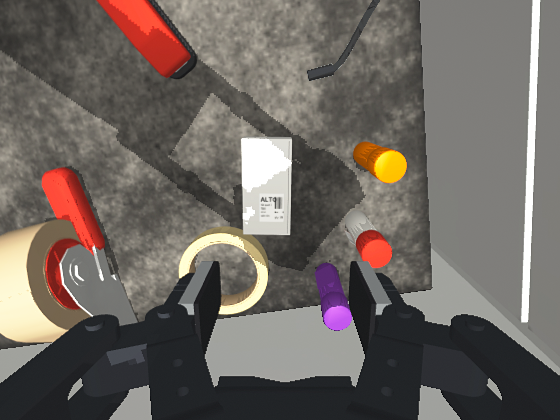

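The flat box is aligned with the tool, with edges at x=243 and 290. The red cap top is at (376,250). Moving above it and checking before the final descent.

>>> servo_tool([
  [[-1,1.5,0,0,0,0],[-1,1.5,0,0,0,0],[-1,1.5,0,0,0,0],[-1,1.5,0,0,0,0],[-0.8,1.5,0,0,0,0],[0,0,3.5,0,0,0],[0,0,3.5,0,0,0],[0,0,3,0,0,0]],
])

```text
t: 11.6
tool_pos: [0.4515, -0.4163, 0.1387]
ee_rot: [0.757, 0.653, 0.0, 0.0]
contact_force: [-0.2, -0.4, -0.7]
grip_width: 0.0554
gripper_force: 0.0
```

>>> servo_tool([
  [[0,0,0,0,0,0],[0,0,0,0,0,0]],
])

```text
t: 11.77
tool_pos: [0.4505, -0.4156, 0.1387]
ee_rot: [0.758, 0.652, -0.0, -0.002]
contact_force: [-0.5, -0.1, 0.6]
grip_width: 0.0553
gripper_force: 0.0
```

Run:
```python
from h import *
c=grab("wrist",8); s,m,a=pose(); print(s["tool_pos"],a,go(.452,-.4155,.046))
h=cv2.cvtColor(c["img"],cv2.COLOR_RGB2HSV); r=((h[...,0]<6)|(h[...,0]>174))&(h[...,1]>150)&(h[...,2]>40);r[:200]=0;r[:,:230]=0
q=max(cv2.findContours(r.astype(np.uint8),0,2)[0],key=cv2.contourArea); print(cv2.boundingRect(q)); x,y,w,hh=cv2.boundingRect(q)
print(pt(c,(x+w/2,y+hh-w/2),.098))
```

```text
[ 0.45141574 -0.41668845  0.14166843] -8.620381735730048 [0.13 0.03 9.57]
(272, 212, 49, 57)
[ 0.45650342 -0.41679406  0.098     ]
```

View pics/wrist8.png

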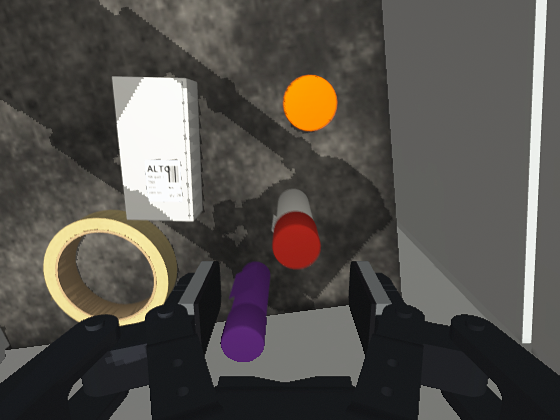

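The red cap at (296,240) sits about 11 px right of the finger midline at 285, so I'll correct 4 mm and go down to grip. The purple stick stays clear.

>>> servo_tool([
  [[0,0.4,1,0,0,0],[0,0,2,0,0,0],[0,0,2,0,0,0],[0,0,2,0,0,0],[0,0,1.5,0,0,0],[0,0,1,0,0,0],[0,0,0,0,0,0],[0,0,0,0,0,0]],
])

```text
t: 12.48
tool_pos: [0.4556, -0.418, 0.0465]
ee_rot: [0.759, 0.651, 0.0, 0.001]
contact_force: [1.0, -0.2, 0.8]
grip_width: 0.0554
gripper_force: 0.0
```

>>> servo_tool([
  [[0,0,0,0,0,0],[0,0,0,0,0,0],[0,0,0,0,0,0],[0,0,0,0,0,0],[0,0,0,0,0,0],[0,0,0,0,0,0],[0,0,0,0,0,0],[0,0,0,0,0,0]],
], hand=0, grip_force=40)

```text
t: 13.15
tool_pos: [0.4558, -0.4184, 0.0473]
ee_rot: [0.759, 0.651, 0.0, 0.002]
contact_force: [0.5, 0.4, 5.6]
grip_width: 0.0257
gripper_force: 39.0
```

>>> servo_tool([
  [[0,0,-0.5,0,0,0],[0,0,-1,0,0,0],[0,0,-2,0,0,0],[0,0,-2,0,0,0],[0,0,-3,0,0,0],[0,0,-3,0,0,0],[0,0,-2,0,0,0],[0,0,0,0,0,0]],
])

```text
t: 13.82
tool_pos: [0.4564, -0.419, 0.1876]
ee_rot: [0.759, 0.651, 0.0, 0.005]
contact_force: [0.3, -0.1, 1.0]
grip_width: 0.0256
gripper_force: 39.3
```

Run:
```python
from h import *
s,m,a=pose(); print(s["tool_pos"],a,s["grip_width"],go(.37,-.3,.17),go(.37,0,.17),go(.447,.0125,.17))
```

```text
[ 0.45636484 -0.4189805   0.18762867] -8.76388244466966 0.02562776312566722 [ 10.45 -10.36   1.62] [ 40.1  -14.93   1.41] [42.51 -7.51  1.45]
```

>>> servo_tool([
  [[3,-2.5,0,0,0,0],[3.9,-2.5,0,0,0,0],[3.9,-2,0,0,0,0],[3.9,-1.5,0,0,0,0],[3.9,-1,0,0,0,0],[3.9,0,0,0,0,0],[3.9,0,0,0,0,0],[3.9,0,0,0,0,0]],
])

```text
t: 14.48
tool_pos: [0.4093, -0.1084, 0.1802]
ee_rot: [0.759, 0.651, 0.0, 0.0]
contact_force: [1.7, -0.6, -0.2]
grip_width: 0.0257
gripper_force: 39.4
```

>>> servo_tool([
  [[3.9,0,0,0,0,0],[3.9,0,0,0,0,0],[3,0.5,0,0,0,0],[1.5,1.5,0,0,0,0],[0,0,0,0,0,0],[0,0,0,0,0,0]],
])

```text
t: 14.98
tool_pos: [0.4482, 0.009, 0.1797]
ee_rot: [0.758, 0.652, -0.001, -0.001]
contact_force: [-0.3, 0.3, 0.1]
grip_width: 0.0256
gripper_force: 39.4
```

Run:
```python
from h import *
c=grab("wrist",9); s,m,a=pose(); print(s["tool_pos"],a,s["grip_width"],go(.4465,.0115,.048))
```

```text
[0.44800555 0.00829517 0.17980438] -8.729099136123509 0.025624410167223038 [ 0.3  -0.18 13.18]
```

>>> servo_tool([
  [[0.3,-0.15,2,0,0,0],[0,0,3,0,0,0],[0,0,3,0,0,0],[0,0,3,0,0,0],[0,0,1,0,0,0],[0,0,0.8,0,0,0],[0,0,0,0,0,0],[0,0,0,0,0,0]],
])

```text
t: 15.7
tool_pos: [0.4481, 0.0111, 0.0537]
ee_rot: [0.759, 0.651, 0.001, 0.001]
contact_force: [1.0, 1.5, 0.4]
grip_width: 0.0259
gripper_force: 39.4
```

Run:
```python
from h import *
s,m,a=pose(); print(s["tool_pos"],a,s["contact_force"],go(.4465,.0115,.0475))
```

```text
[0.44806736 0.01110183 0.05371793] -8.811191991555091 [0.96507581 1.45734774 0.42092277] [ 0.02 -0.16  0.62]
```

>>> servo_tool([
  [[0,-0.15,0.3,0,0,0],[0,0,0.2,0,0,0],[0,0,0.1,0,0,0],[0,0,0,0,0,0],[0,0,0,0,0,0]],
])

```text
t: 16.12
tool_pos: [0.4466, 0.0118, 0.0473]
ee_rot: [0.759, 0.651, 0.001, 0.001]
contact_force: [-0.5, -0.2, 4.0]
grip_width: 0.0261
gripper_force: 39.5
```

Run:
```python
from h import *
s,m,a=pose(); print(s["tool_pos"],a,s["contact_force"])
```

```text
[0.44661838 0.01183781 0.04729779] -8.759347671365623 [-0.49159224 -0.23891554  3.96431548]
```

>>> servo_tool([
  [[0,0,0,0,0,0],[0,0,0,0,0,0],[0,0,0,0,0,0],[0,0,0,0,0,0],[0,0,0,0,0,0],[0,0,0,0,0,0]],
], hand=0.8)

```text
t: 16.62
tool_pos: [0.4459, 0.0118, 0.0461]
ee_rot: [0.759, 0.651, -0.0, -0.0]
contact_force: [0.1, -0.3, -0.7]
grip_width: 0.0678
gripper_force: 0.0
```

>>> servo_tool([
  [[0,0,-1,0,0,0],[0,0,-2,0,0,0],[0,0,-3,0,0,0],[0,0,-3,0,0,0],[0,0,-3,0,0,0],[0,0,-3,0,0,0],[0,0,0,0,0,0]],
])

```text
t: 17.2
tool_pos: [0.4481, 0.0117, 0.2044]
ee_rot: [0.759, 0.651, 0.004, 0.004]
contact_force: [0.8, -0.5, 0.9]
grip_width: 0.0684
gripper_force: 0.0
```

>>> servo_tool([
  [[-3.5,-1,0,0,0,0],[-3.9,-1,0,0,0,0],[-3.9,-1,0,0,0,0],[-3.9,-1,0,0,0,0],[-3.9,-1,0,0,0,0],[-3.9,-1,0,0,0,0],[-3.9,-1,0,0,0,0],[-3.9,-1,0,0,0,0]],
])

```text
t: 17.87
tool_pos: [0.3187, -0.282, 0.1969]
ee_rot: [0.759, 0.651, 0.0, 0.001]
contact_force: [1.9, -0.5, 0.3]
grip_width: 0.0686
gripper_force: 0.0
```

>>> servo_tool([
  [[-3,-2,0,0,0,0],[-1.5,-2,0,0,0,0],[0,-1,0,0,0,0],[0,0,0,0,0,0],[0,0,0,0,0,0]],
])

```text
t: 18.28
tool_pos: [0.2638, -0.3169, 0.1967]
ee_rot: [0.759, 0.651, 0.0, 0.0]
contact_force: [-0.2, 0.3, -0.8]
grip_width: 0.0682
gripper_force: 0.0
```

Run:
```python
from h import *
c=grab("wrist",10); s,m,a=pose(); print(s["tool_pos"],a,s["grip_width"],go(.3635,-.357,.025))
h=cv2.cvtColor(c["img"],cv2.COLOR_RGB2HSV); r=(h[...,1]<45)&(h[...,2]>120);r[320:]=0;print(rect(c,r,.03))
t=grab("scene",10)
cv2.imwrite("pics/c10.png",np.hstack([cv2.resize(c["img"],(400,300)),cv2.resize(t["img"][150:300,100:300],(400,300))])[:,:,::-1])
```

```text
[ 0.26432392 -0.31669273  0.19663226] -8.734347800617568 0.06839567058326203 [-2.48 10.4  17.17]
[(304, -285, 231, 229, -8.7, (np.float64(350.0), np.float64(98.0))), (224, -271, 101, 77, -55.6, (np.float64(228.0), np.float64(142.0))), (456, -388, 77, 76, 23.0, (np.float64(499.0), np.float64(233.0))), (90, -292, 90, 74, 73.5, (np.float64(86.0), np.float64(189.0)))]
```

View pics/c10.png

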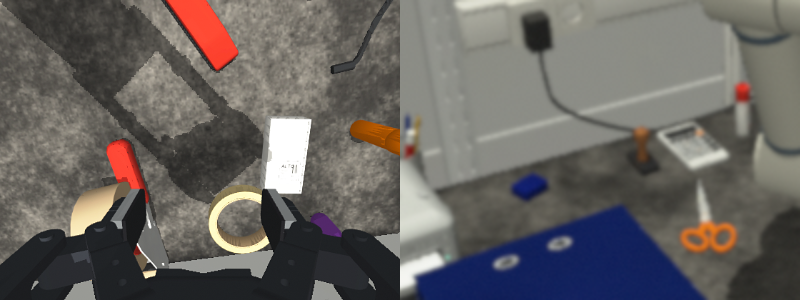

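The glue stick stands upright, at (742,105) in the scene half. The flat box is at (287,155) in the wrist half, about 10 cm ahead in tool y. Moving over it.

>>> servo_tool([
  [[-0.5,2,0,0,0,0],[-0.5,2,0,0,0,0],[-0.5,2,0,0,0,0],[-0.5,2,0,0,0,0],[-0.5,2.4,0,0,0,0],[0,0,3,0,0,0],[0,0,3,0,0,0],[0,0,3,0,0,0]],
], hand=0.9)

```text
t: 19.05
tool_pos: [0.3646, -0.3569, 0.1055]
ee_rot: [0.758, 0.652, 0.0, 0.001]
contact_force: [0.2, -0.6, -0.1]
grip_width: 0.0768
gripper_force: 0.0
```

>>> servo_tool([
  [[0,0,0,0,0,0],[0,0,0,0,0,0],[0,0,0,0,0,0]],
])

```text
t: 19.3
tool_pos: [0.3638, -0.3577, 0.1082]
ee_rot: [0.759, 0.652, 0.0, 0.001]
contact_force: [0.0, -0.3, 0.8]
grip_width: 0.0769
gripper_force: 0.0
```

Run:
```python
from h import *
c=grab("wrist",11); s,m,a=pose(); print(s["tool_pos"],a,s["grip_width"],go(.3635,-.357,.022))
```

```text
[ 0.36391467 -0.35829704  0.10908714] -8.710020399362225 0.07697539210507871 [ 0.14 -0.09  8.71]
```

View pics/wrist11.png

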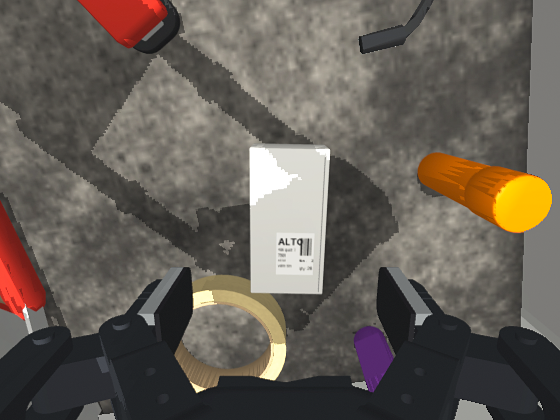

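The flat box's top corners are about (250,149), (330,149), (322,293) and (251,293). The tape ring at (235,330) is near the left finger, so I'm checking clearances.

Run:
```python
from h import *
c=pickle.load(open("wrist11.pkl","rb")); s,m,a=pose()
W=np.array([pt(c,p,.03) for p in ((250,149),(330,149),(322,293),(251,293))])
tl=lambda P:((np.array(P)-s["tool_pos"])@m*1000).round(1)
print([tl(w) for w in W],tl(W.mean(0)),W.mean(0))
d=pickle.load(open("wrist7.pkl","rb"))
print("ring",[tl(pt(d,p,.02)) for p in ((224,228),(224,272),(268,272),(180,272))])
```

```text
[array([ 48.2, -22. ,  78.9]), array([48.3, 27.1, 79.1]), array([-50.2,  25.3,  79.3]), array([-50.3, -23.7,  79.1])] [-1.   1.7 79.1] [ 0.36561854 -0.3597756   0.03      ]
ring [array([-46.6, -45.5,  89.1]), array([-98.5, -48. ,  89.2]), array([-98.6,   1.2,  89.3]), array([-98.4, -97.3,  89. ])]
```

>>> servo_tool([
  [[-0.1,0.15,2,0,0,0],[0,0,2.5,0,0,0],[0,0,2.5,0,0,0],[0,0,1.5,0,0,0],[0,0,1,0,0,0],[0,0,0.6,0,0,0],[0,0,0,0,0,0],[0,0,0,0,0,0]],
])

```text
t: 20.02
tool_pos: [0.3647, -0.3598, 0.0069]
ee_rot: [0.759, 0.651, 0.0, 0.001]
contact_force: [0.1, -0.3, -0.2]
grip_width: 0.077
gripper_force: 0.0
```

>>> servo_tool([
  [[0,0,0,0,0,0],[0,0,0,0,0,0],[0,0,0,0,0,0],[0,0,0,0,0,0],[0,0,0,0,0,0],[0,0,0,0,0,0],[0,0,0,0,0,0],[0,0,0,0,0,0]],
], hand=0, grip_force=50)

```text
t: 20.68
tool_pos: [0.3648, -0.3599, 0.0071]
ee_rot: [0.759, 0.651, 0.0, 0.002]
contact_force: [0.7, -0.4, 6.2]
grip_width: 0.0492
gripper_force: 54.1
```

>>> servo_tool([
  [[0,0,-0.5,0,0,0],[0,0,-1.5,0,0,0],[0,0,-2,0,0,0],[0,0,-3,0,0,0],[0,0,-3,0,0,0],[0,0,0,0,0,0],[0,0,0,0,0,0]],
])

```text
t: 21.27
tool_pos: [0.3647, -0.3598, 0.1075]
ee_rot: [0.759, 0.651, 0.0, 0.002]
contact_force: [0.0, 0.6, -1.8]
grip_width: 0.0492
gripper_force: 53.4
```

Run:
```python
from h import *
c=grab("wrist",12); s,m,a=pose(); print(s["tool_pos"],a,s["joints"],go(.4575,-.239,.1))
```

```text
[ 0.36399769 -0.35901902  0.10539377] -8.765547628810422 [-8.45073126e-01 -1.37722160e-01  1.67865091e+00  1.43991302e-05
  1.60025713e+00 -6.92084992e-01] [13.29  7.41  0.54]
```

>>> servo_tool([
  [[0,0,-2,0,0,0],[1,0,-1,0,0,0],[3,0,0,0,0,0],[3,0,0,0,0,0],[3,0,0,0,0,0],[2.3,0,0,0,0,0],[1,0,0,0,0,0],[0,0,0,0,0,0]],
])

```text
t: 21.98
tool_pos: [0.3844, -0.2253, 0.1346]
ee_rot: [0.758, 0.652, 0.0, -0.001]
contact_force: [0.1, 0.3, -0.5]
grip_width: 0.0487
gripper_force: 53.3
```

>>> servo_tool([
  [[0,0,0,0,0,-0.118],[0,0,0,0,0,-0.118],[0,0,0,0,0,-0.118],[0,0,0,0,0,-0.118],[0,0,0,0,0,-0.118],[0,0,0,0,0,-0.118],[0,0,0,0,0,-0.118],[0,0,0,0,0,-0.118]],
])

```text
t: 22.65
tool_pos: [0.3839, -0.2284, 0.1346]
ee_rot: [0.378, 0.926, -0.0, -0.001]
contact_force: [0.1, 0.3, -1.6]
grip_width: 0.0489
gripper_force: 53.3
```

>>> servo_tool([
  [[0,0,0,0,0,-0.118],[0,0,0,0,0,-0.118],[0,0,0,0,0,-0.118],[0,0,0,0,0,-0.118],[0,0,0,0,0,-0.118],[0,0,0,0,0,-0.118],[0,0,0,0,0,-0.116],[0,0,0,0,0,0]],
])

```text
t: 23.32
tool_pos: [0.3839, -0.2283, 0.1346]
ee_rot: [-0.024, 1.0, 0.0, -0.001]
contact_force: [0.3, -0.3, -1.7]
grip_width: 0.0492
gripper_force: 53.3
```

Run:
```python
from h import *
c=grab("wrist",13); s,m,a=pose(); print(s["tool_pos"],a,s["grip_width"],go(.4575,-.239,.1))
h=cv2.cvtColor(c["img"],cv2.COLOR_RGB2HSV);w=(h[...,1]<45)&(h[...,2]>120);w[:,:330]=0;w[330:]=0;print(rect(c,w,.05))
```

```text
[ 0.38391528 -0.2282338   0.1347179 ] 92.35649441698203 0.04924494814726994 [-7.31 -1.38  3.46]
[(432, -115, 120, 55, -89.0, (np.float64(442.0), np.float64(292.0))), (406, -187, 118, 18, 4.8, (np.float64(347.0), np.float64(258.0))), (265, -103, 6, 5, -17.8, (np.float64(511.0), np.float64(36.0))), (271, -114, 6, 3, 3.1, (np.float64(488.0), np.float64(47.0)))]
```

View pics/wrist13.png

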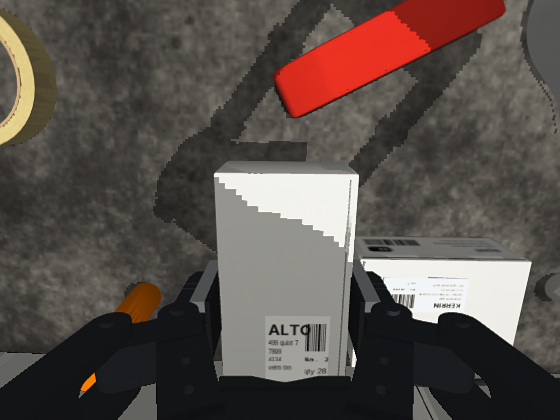

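The held box is square to the tool, with its front edge along row 174. The big box is to the right at (445,310) and the orange stick is clear on the left. That uses up the picture allowance, so I'm working from numbers from here.

>>> servo_tool([
  [[-1.5,-0.3,0,0,0,0],[-1.5,-0.3,0,0,0,0],[-1.5,-0.3,0,0,0,0],[-1.5,-0.3,0,0,0,0],[-1.3,-0.2,0,0,0,0],[0,0,0,0,0,0],[0,0,0,0,0,0],[0,0,0,0,0,0]],
])

```text
t: 24.03
tool_pos: [0.4572, -0.2385, 0.1349]
ee_rot: [-0.021, 1.0, 0.0, -0.001]
contact_force: [0.4, 0.1, -1.0]
grip_width: 0.0492
gripper_force: 53.2
```

Run:
```python
from h import *
c=pickle.load(open("wrist13.pkl","rb")); p0=np.array([.3839,-.2283,.1347]); M=pose()[1]
print([((pt(c,q,.158)-p0)@M*1000).round(1) for q in ((215,174),(357,174))])
s,m,a=pose(); print(s["tool_pos"],a,s["joints"].round(2),go(.4575,-.239,.0075))
```

```text
[array([ 50.3, -23.5, -23.3]), array([ 50.6,  24.2, -23.2])]
[ 0.45715147 -0.23848465  0.13488623] 92.41895400512949 [-0.55 -0.13  1.62 -0.    1.65 -2.16] [-0.05 -0.06 12.74]
```

Box offset in the grasp is under 1 mm. Lowering now.

>>> servo_tool([
  [[0,0,2,0,0,0],[0,0,3,0,0,0],[0,0,3,0,0,0],[0,0,2,0,0,0],[0,0,1.5,0,0,0],[0,0,0.7,0,0,0],[0,0,0,0,0,0],[0,0,0,0,0,0]],
])

```text
t: 24.7
tool_pos: [0.4577, -0.2386, 0.014]
ee_rot: [-0.022, 1.0, -0.0, 0.0]
contact_force: [0.3, -0.1, -2.1]
grip_width: 0.0492
gripper_force: 53.2
```

Run:
```python
from h import *
s,m,a=pose(); print(s["tool_pos"],a,s["contact_force"],go(.4575,-.239,.0072))
```

```text
[ 0.45769253 -0.23855159  0.01397271] 92.49045034903857 [ 0.31753871 -0.11636449 -2.10545091] [ 0.02 -0.04  0.68]
```

>>> servo_tool([
  [[0,0,0.3,0,0,0],[0,0,0.2,0,0,0],[0,0,0.1,0,0,0],[0,0,0.1,0,0,0],[0,0,0,0,0,0],[0,0,0,0,0,0]],
])

```text
t: 25.2
tool_pos: [0.4581, -0.2386, 0.0071]
ee_rot: [-0.022, 1.0, -0.0, 0.0]
contact_force: [-0.4, -0.1, 3.5]
grip_width: 0.0493
gripper_force: 53.8
```

>>> servo_tool([
  [[0,0,0,0,0,0],[0,0,0,0,0,0],[0,0,0,0,0,0],[0,0,0,0,0,0],[0,0,0,0,0,0],[0,0,0,0,0,0]],
], hand=0.8)

```text
t: 25.7
tool_pos: [0.4578, -0.2383, 0.0062]
ee_rot: [-0.022, 1.0, 0.0, -0.0]
contact_force: [0.3, -0.9, 0.1]
grip_width: 0.0686
gripper_force: 0.0
```

>>> servo_tool([
  [[0,0,-1,0,0,0],[0,0,-2,0,0,0],[0,0,-3,0,0,0],[0,0,-4,0,0,0],[0,0,-4,0,0,0],[0,0,-4,0,0,0],[0,0,-4,0,0,0],[3,0,0,0,0,0]],
])

```text
t: 26.37
tool_pos: [0.4324, -0.2409, 0.2369]
ee_rot: [-0.023, 1.0, -0.004, 0.007]
contact_force: [0.2, 0.1, 1.4]
grip_width: 0.0687
gripper_force: 0.0
```

Run:
```python
from h import *
s,m,a=pose(); print(s["tool_pos"],a)
c=grab("wrist",14); h=cv2.cvtColor(c["img"],cv2.COLOR_RGB2HSV); w=(h[...,1]<45)&(h[...,2]>110);w[340:]=0
print(rect(c,w,.03),rect(c,w,.05)); print(proj(c,[.4575,-.239,.03]),go(.41,.37,.22))
```

```text
[ 0.43241494 -0.24089472  0.2368791 ] 92.66677948923105
[(452, -107, 128, 105, -88.1, (np.float64(429.0), np.float64(203.0))), (451, -238, 110, 50, 1.5, (np.float64(280.0), np.float64(192.0))), (272, -26, 35, 20, -87.4, (np.float64(538.0), np.float64(15.0))), (321, -11, 34, 18, 15.1, (np.float64(546.0), np.float64(76.0)))] [(446, -115, 120, 99, -88.1, (np.float64(429.0), np.float64(203.0))), (446, -239, 104, 47, 1.5, (np.float64(280.0), np.float64(192.0))), (277, -39, 33, 19, -87.4, (np.float64(538.0), np.float64(15.0))), (323, -25, 32, 17, 15.1, (np.float64(546.0), np.float64(76.0)))]
[286.61453512 205.76833635] [-1.09 61.1   0.96]
```

The flat box is in place, measured near (.456,-.238). Travelling to the clip box.

>>> servo_tool([
  [[2,3.5,0,0,0,0],[2,3.9,0,0,0,0],[1,3.9,0,0,0,0],[0,3.9,0,0,0,0],[0,3.9,0,0,0,0],[0,3.9,0,0,0,0],[0,3.9,0,0,0,0],[0,3.9,0,0,0,0]],
], hand=1)

```text
t: 27.08
tool_pos: [0.3646, 0.0656, 0.2271]
ee_rot: [-0.022, 1.0, 0.0, 0.001]
contact_force: [0.8, -0.3, -0.7]
grip_width: 0.0855
gripper_force: 0.0
```

>>> servo_tool([
  [[0,3.9,0,0,0,0],[0,3.9,0,0,0,0],[0,3.9,0,0,0,0],[0,3.9,0,0,0,0],[0,3.9,0,0,0,0],[-1,3.9,0,0,0,0],[-2,3.9,0,0,0,0],[-2,2.5,0,0,0,0]],
])

```text
t: 27.75
tool_pos: [0.4004, 0.3653, 0.2268]
ee_rot: [-0.024, 1.0, 0.001, 0.0]
contact_force: [0.6, -0.8, -0.3]
grip_width: 0.0852
gripper_force: 0.0
```

>>> servo_tool([
  [[0,0,0,0,0,0.122],[0,0,0,0,0,0.122],[0,0,0,0,0,0.122],[0,0,0,0,0,0.122],[0,0,0,0,0,0.122],[0,0,0,0,0,0.122],[0,0,0,0,0,0.122],[0,0,0,0,0,0.122]],
])

```text
t: 28.42
tool_pos: [0.4011, 0.3618, 0.2268]
ee_rot: [0.452, 0.892, 0.0, 0.0]
contact_force: [-0.0, 0.4, 0.5]
grip_width: 0.0852
gripper_force: 0.0
```

>>> servo_tool([
  [[0,0,0,0,0,0.122],[0,0,0,0,0,0.122],[0,0,0,0,0,0],[0,0,0,0,0,0]],
])

```text
t: 28.75
tool_pos: [0.4011, 0.3619, 0.2267]
ee_rot: [0.553, 0.833, 0.0, 0.0]
contact_force: [0.4, 1.0, -0.4]
grip_width: 0.0858
gripper_force: 0.0
```

```bash
cat >> h.py <<'E'
def clip(c):
    h=cv2.cvtColor(c["img"],cv2.COLOR_RGB2HSV); return (h[...,0]>105)&(h[...,0]<130)&(h[...,1]>150)&(h[...,2]>30)
E
python3 - <<'E'
from h import *
c=grab("wrist",15); s,m,a=pose(); print(s["tool_pos"],a,s["joints"].round(2),rect(c,clip(c),.018)); print(proj(c,[.45,.411,.018]),go(.45,.411,.1))
m=clip(c); u,v=proj(c,[.45,.411,.018]).astype(int); q=[k for k in cv2.findContours(m.astype(np.uint8),0,2)[0] if cv2.contourArea(k)>300]
for k in q: print(cv2.boundingRect(k),cv2.minAreaRect(k), np.median(c["img"][:,:,2][cv2.drawContours(np.zeros(m.shape,np.uint8),[k],-1,1,-1)>0]))
E
```

```text
[0.401179   0.36186865 0.22661478] 22.852485707099873 [ 0.67 -0.07  1.4  -0.    1.81  0.27] [(192, 385, 158, 156, -79.6, (np.float64(120.0), np.float64(84.0))), (452, 413, 49, 41, -67.8, (np.float64(351.0), np.float64(159.0)))]
[349.94457489 157.3490786 ] [ 2.63  6.4  12.66]
(331, 131, 45, 51) ((352.973876953125, 156.02369689941406), (42.39704132080078, 51.68544006347656), 2.8624050617218018) 174.0
(0, 0, 183, 165) ((91.0, 82.0), (164.0, 182.0), 90.0) 146.0
```

>>> servo_tool([
  [[0.7,1.6,0,0,0,0],[0.7,1.6,0,0,0,0],[0.7,1.6,2,0,0,0],[0.6,1.7,3,0,0,0],[0,0,3,0,0,0],[0,0,3,0,0,0],[0,0,0,0,0,0],[0,0,0,0,0,0]],
], hand=0.75)

```text
t: 29.47
tool_pos: [0.4499, 0.411, 0.1145]
ee_rot: [0.554, 0.833, -0.002, -0.001]
contact_force: [1.3, -0.7, 1.7]
grip_width: 0.0645
gripper_force: 0.0
```

Run:
```python
from h import *
c=grab("wrist",16); s,m,a=pose(); print(s["tool_pos"],a); k=clip(c); k[:, :200]=0; k[:,400:]=0
for q in cv2.findContours(k.astype(np.uint8),0,2)[0]:
    if cv2.contourArea(q)>300:
        W=np.array([(pt(c,p[0],.018)-s["tool_pos"])@m for p in q])*1000; print(W.min(0),W.max(0),cv2.boundingRect(q))
        (cx,cy),(w,h),t=cv2.minAreaRect(W[:,:2].astype(np.float32)); print(cx,cy,w,h,t)
```

```text
[0.45091579 0.41186763 0.11734407] 22.71728062761785
[-24.24905299 -15.99706955  99.34049813] [27.45344121 23.00371073 99.34888121] (265, 176, 57, 72)
1.6014022827148438 3.534353256225586 51.90028381347656 38.76243591308594 0.37646833062171936
```

>>> servo_tool([
  [[0,0.3,2,0,0,0],[0,0,3,0,0,0],[0,0,3,0,0,0],[0,0,2,0,0,0],[0,0,1,0,0,0],[0,0,0,0,0,0],[0,0,0,0,0,0]],
])

```text
t: 30.1
tool_pos: [0.4546, 0.4138, 0.0088]
ee_rot: [0.554, 0.832, 0.001, 0.0]
contact_force: [-0.4, 0.7, 1.5]
grip_width: 0.0643
gripper_force: 0.0
```

>>> servo_tool([
  [[0,0,0.3,0,0,0],[0,0,0.2,0,0,0],[0,0,0,0,0,0],[0,0,0,0,0,0]],
])

```text
t: 30.43
tool_pos: [0.454, 0.4133, 0.0022]
ee_rot: [0.555, 0.832, 0.001, 0.0]
contact_force: [-0.0, -0.3, 0.2]
grip_width: 0.0635
gripper_force: 0.0
```

>>> servo_tool([
  [[0,0,0,0,0,0],[0,0,0,0,0,0],[0,0,0,0,0,0],[0,0,0,0,0,0],[0,0,0,0,0,0],[0,0,0,0,0,0],[0,0,0,0,0,0],[0,0,0,0,0,0]],
], hand=0, grip_force=40)

```text
t: 31.1
tool_pos: [0.4538, 0.4132, 0.0018]
ee_rot: [0.555, 0.832, 0.0, 0.0]
contact_force: [0.1, 0.3, 4.3]
grip_width: 0.0388
gripper_force: 43.1
```

>>> servo_tool([
  [[0,0,-0.5,0,0,0],[0,0,-1.5,0,0,0],[0,0,-3,0,0,0],[0,0,-3,0,0,0],[0,0,-3,0,0,0],[0,0,-3,0,0,0],[0,0,0,0,0,0],[0,0,0,0,0,0]],
])

```text
t: 31.77
tool_pos: [0.4543, 0.4136, 0.1438]
ee_rot: [0.555, 0.832, 0.002, 0.001]
contact_force: [-0.1, -0.3, -0.9]
grip_width: 0.0389
gripper_force: 42.6
```

Run:
```python
from h import *
c=grab("wrist",17); s,m,a=pose(); print(s["tool_pos"],a,s["grip_width"],go(.37,.15,.17),go(.37,-.15,.17),go(.457,-.2385,.17)); k=clip(c); k[:, :200]=0; k[:,400:]=0
for q in cv2.findContours(k.astype(np.uint8),0,2)[0]:
    if cv2.contourArea(q)>300:
        W=np.array([(pt(c,p[0],s["tool_pos"][2]+.014)-s["tool_pos"])@m for p in q])*1000; print(W.min(0),W.max(0),cv2.boundingRect(q))
```

```text
[0.45361057 0.4129612  0.14128538] 22.627574151212748 0.03872659503867773 [-21.05 -17.83  -2.88] [-48.75 -29.38  -2.88] [-60.26 -24.75  -2.88]
[-26.88259042 -19.77739877 -14.00503529] [ 28.9365605   20.90011125 -13.99492766] (233, 224, 104, 125)
```

>>> servo_tool([
  [[0,0,-3,0,0,0],[-3,-2.5,0,0,0,0],[-3,-2.5,0,0,0,0],[-3,-2.5,0,0,0,0],[-3,-2.5,0,0,0,0],[-3,-2.5,0,0,0,0],[-3,-2.5,0,0,0,0],[-3,-2.5,0,0,0,0]],
])

```text
t: 32.48
tool_pos: [0.3711, 0.1501, 0.1687]
ee_rot: [0.554, 0.832, -0.002, -0.001]
contact_force: [0.3, -0.2, 0.4]
grip_width: 0.0385
gripper_force: 42.6
```

>>> servo_tool([
  [[-3.5,-1.4,0,0,0,0],[-3.5,-1.4,0,0,0,0],[-3.5,-1.4,0,0,0,0],[-3.5,-1.4,0,0,0,0],[-3.5,-1.4,0,0,0,0],[-3.5,-1.4,0,0,0,0],[-3.5,-1.4,0,0,0,0],[-3.5,-1.4,0,0,0,0]],
])

```text
t: 33.15
tool_pos: [0.376, -0.1513, 0.1691]
ee_rot: [0.555, 0.832, -0.0, -0.002]
contact_force: [1.3, 0.2, 0.6]
grip_width: 0.039
gripper_force: 42.6
```

>>> servo_tool([
  [[-2.5,0.5,0,0,0,0],[-2.5,1,0,0,0,0],[-2.5,1,0,0,0,0],[-1.5,1,0,0,0,0],[-1,0.5,0,0,0,0],[0,0,0,0,0,0],[0,0,0,0,0,0],[0,0,0,0,0,0]],
])

```text
t: 33.82
tool_pos: [0.4518, -0.226, 0.1699]
ee_rot: [0.555, 0.832, -0.0, -0.001]
contact_force: [-0.0, -1.3, -0.7]
grip_width: 0.039
gripper_force: 42.6
```

Run:
```python
from h import *
s,m,a=pose(); print(s["tool_pos"],a,s["grip_width"],go(.457,-.2385,.033))
c=grab("wrist",18);t=grab("top",18); h=cv2.cvtColor(t["img"],cv2.COLOR_RGB2HSV);w=(h[...,1]<50)&(h[...,2]>130); w[:165]=0;w[300:]=0;w[:,:190]=0
print(rect(t,w,.03))
```

```text
[ 0.45183025 -0.22597384  0.16991959] 22.64054889292791 0.03904336239376656 [-1.39  0.02 13.69]
[(338, -177, 386, 335, -17.7, (np.float64(319.0), np.float64(230.0))), (437, 114, 133, 77, 2.3, (np.float64(217.0), np.float64(218.0))), (567, 83, 179, 33, 79.4, (np.float64(219.0), np.float64(170.0))), (277, 174, 109, 18, -21.3, (np.float64(203.0), np.float64(280.0)))]
```

>>> servo_tool([
  [[-0.6,0,0,0,0,0],[-0.6,0.1,1.5,0,0,0],[0,0,3,0,0,0],[0,0,3,0,0,0],[0,0,3,0,0,0],[0,0,2,0,0,0],[0,0,0,0,0,0],[0,0,0,0,0,0]],
])

```text
t: 34.58
tool_pos: [0.4575, -0.237, 0.0457]
ee_rot: [0.555, 0.832, -0.0, -0.001]
contact_force: [-0.2, 0.4, 0.5]
grip_width: 0.0394
gripper_force: 42.6
```

Run:
```python
from h import *
s,m,a=pose(); print(s["tool_pos"],a,s["contact_force"],go(.4572,-.237,.032))
c=grab("wrist",19); k=clip(c);k[:,:200]=0;k[:,400:]=0; z=s["tool_pos"][2]
for q in cv2.findContours(k.astype(np.uint8),0,2)[0]:
    if cv2.contourArea(q)>300: W=np.array([pt(c,p[0],z+.016) for p in q]);T=(W-s["tool_pos"])@m*1000;print(T.min(0),T.max(0))
```

```text
[ 0.45751584 -0.237       0.04570992] 22.635823718561607 [-0.24238746  0.39062207  0.50137396] [ 0.01 -0.03  1.37]
[-23.78973638 -19.89271517 -16.06004615] [ 30.13622058  19.2745786  -15.93088948]
```

>>> servo_tool([
  [[0,0,0.5,0,0,0],[0,0,0.4,0,0,0],[0,0,0.2,0,0,0],[0,0,0.1,0,0,0],[0,0,0.1,0,0,0],[0,0,0,0,0,0],[0,0,0,0,0,0]],
])

```text
t: 35.22
tool_pos: [0.4582, -0.2373, 0.0334]
ee_rot: [0.555, 0.832, -0.0, 0.0]
contact_force: [0.0, -0.6, -1.2]
grip_width: 0.0392
gripper_force: 42.6
```

>>> servo_tool([
  [[0,0,0.1,0,0,0],[0,0,0.1,0,0,0],[0,0,0,0,0,0],[0,0,0,0,0,0]],
])

```text
t: 35.55
tool_pos: [0.4584, -0.2374, 0.0318]
ee_rot: [0.555, 0.832, 0.0, 0.0]
contact_force: [-0.9, -0.4, 3.3]
grip_width: 0.0396
gripper_force: 42.9
```

>>> servo_tool([
  [[0,0,0,0,0,0],[0,0,0,0,0,0],[0,0,0,0,0,0],[0,0,0,0,0,0],[0,0,0,0,0,0],[0,0,0,0,0,0]],
], hand=0.75)

```text
t: 36.05
tool_pos: [0.4581, -0.2373, 0.0311]
ee_rot: [0.555, 0.832, -0.0, -0.0]
contact_force: [0.6, 0.8, -0.5]
grip_width: 0.0638
gripper_force: 0.0
```

>>> servo_tool([
  [[0,0,-1,0,0,0],[0,0,-2,0,0,0],[0,0,-3,0,0,0],[0,0,-4,0,0,0],[0,0,-4,0,0,0],[0,0,-4,0,0,0],[0,0,0,0,0,0],[0,0,0,0,0,0]],
])

```text
t: 36.72
tool_pos: [0.4594, -0.238, 0.2158]
ee_rot: [0.555, 0.832, 0.0, 0.004]
contact_force: [0.0, -0.2, -0.0]
grip_width: 0.064
gripper_force: 0.0
```

Run:
```python
from h import *
s,m,a=pose(); print(s["tool_pos"],s["grip_width"],go(.36,-.19,.22))
c=grab("wrist",20); k=clip(c); k[:120]=0; print("clip",rect(c,k,.048))
h=cv2.cvtColor(c["img"],cv2.COLOR_RGB2HSV); w=(h[...,1]<45)&(h[...,2]>110)|k; w[340:]=0; print("flat",rect(c,w,.03))
```

```text
[ 0.45935688 -0.23801545  0.21583533] 0.06395108738780114 [ 8.25 -7.32 -0.5 ]
clip [(457, -236, 52, 38, -68.3, (np.float64(280.0), np.float64(189.0)))]
flat [(453, -114, 119, 96, -88.0, (np.float64(333.0), np.float64(78.0))), (452, -240, 109, 63, 1.8, (np.float64(277.0), np.float64(183.0))), (597, -84, 107, 17, 30.5, (np.float64(481.0), np.float64(85.0))), (630, -221, 149, 7, -89.8, (np.float64(453.0), np.float64(233.0)))]
```

Everything measures in place. I'll swing the arm aside for a full check from the top camera.

>>> servo_tool([
  [[3,-2.5,0,0,0,0],[3,-2.5,0,0,0,0],[3.5,-1.4,0,0,0,0],[3.5,-1.4,0,0,0,0],[3.5,0,0,0,0,0],[3.5,0,0,0,0,0],[3,0,0,0,0,0],[0,0,0,0,0,0]],
])

```text
t: 37.43
tool_pos: [0.296, -0.0517, 0.2103]
ee_rot: [0.553, 0.833, 0.001, -0.001]
contact_force: [-0.8, -0.4, 0.3]
grip_width: 0.0642
gripper_force: 0.0
```

Run:
```python
from h import *
s,m,a=pose(); print(s["tool_pos"])
t=grab("top",21); im=t["img"]; h=cv2.cvtColor(im,cv2.COLOR_RGB2HSV);H,S,V=h[...,0],h[...,1],h[...,2]
k=clip(t); k[260:]=0; k[:,:250]=0; print("clip",rect(t,k,.048))
w=((S<50)&(V>130))|k; w[:165]=0;w[300:]=0;w[:,:190]=0; print("white .03",rect(t,w,.03)); print(".05",rect(t,w,.05)[:2])
r=((H<6)|(H>174))&(S>150)&(V>60); r[:150]=0; r[240:]=0; r[:,340:]=0; print("glue",rect(t,r,.09))
d=(V<45); d[:200]=0; d[290:]=0; d[:,:160]=0; d[:,215:]=0; print("stamp dark",rect(t,d,.012))
b=(H<18)&(S>90)&(V>60); b[:190]=0;b[270:]=0;b[:,:150]=0;b[:,205:]=0; print("knob",rect(t,b,.06))
```

```text
[ 0.29595714 -0.05172973  0.21030613]
clip [(461, -251, 36, 22, 19.9, (np.float64(347.0), np.float64(183.0)))]
white .03 [(432, -113, 172, 169, -14.6, (np.float64(301.0), np.float64(203.0))), (267, 4, 162, 100, 40.3, (np.float64(272.0), np.float64(275.0))), (438, 114, 133, 78, 2.4, (np.float64(217.0), np.float64(217.0))), (411, -228, 203, 73, -13.3, (np.float64(341.0), np.float64(197.0)))]
.05 [(427, -110, 169, 166, -14.6, (np.float64(301.0), np.float64(203.0))), (265, 4, 159, 98, 40.3, (np.float64(272.0), np.float64(275.0)))]
glue []
stamp dark [(486, 133, 28, 15, 79.4, (np.float64(208.0), np.float64(203.0)))]
knob [(436, 211, 37, 26, 35.4, (np.float64(179.0), np.float64(221.0)))]
```

>>> servo_tool([
  [[3.4,2,0,0,0,0],[3.4,2,0,0,0,0],[3.4,2,0,0,0,0],[3.4,2,0,0,0,0],[3.4,2,0,0,0,0],[3.4,2,0,0,0,0],[0,0,0,0,0,0],[0,0,0,0,0,0]],
])

```text
t: 38.15
tool_pos: [0.3298, 0.1804, 0.209]
ee_rot: [0.553, 0.833, -0.002, -0.001]
contact_force: [0.3, -0.1, -0.8]
grip_width: 0.064
gripper_force: 0.0
```

Run:
```python
from h import *
s,m,a=pose(); print(s["tool_pos"])
t=grab("top",22); im=t["img"]; h=cv2.cvtColor(im,cv2.COLOR_RGB2HSV);H,S,V=h[...,0],h[...,1],h[...,2]
k=clip(t); k[260:]=0; k[:,:250]=0; print("clip",rect(t,k,.048))
w=((S<50)&(V>110)); w[:165]=0;w[300:]=0;w[:,:190]=0; print("white .05",rect(t,w,.05)); print("flat+clip",rect(t,((w|k)&(np.arange(560)>323)),.03))
r=((H<7)|(H>172))&(S>130)&(V>50); r[:150]=0; r[235:]=0; r[:,:230]=0;r[:,285:]=0; print("glue",rect(t,r,.09), proj(t,[.4465,.0115,.09]))
```

```text
[0.32979292 0.18042185 0.20902907]
clip [(456, -237, 50, 36, -66.6, (np.float64(342.0), np.float64(186.0)))]
white .05 [(357, 136, 290, 125, -6.2, (np.float64(210.0), np.float64(251.0))), (449, -114, 124, 99, -88.0, (np.float64(298.0), np.float64(196.0))), (231, -36, 126, 120, -82.9, (np.float64(287.0), np.float64(281.0))), (553, 63, 214, 38, 79.4, (np.float64(227.0), np.float64(171.0)))]
flat+clip [(457, -241, 105, 59, 1.4, (np.float64(342.0), np.float64(188.0))), (202, -216, 42, 21, 79.4, (np.float64(353.0), np.float64(279.0))), (170, -459, 103, 12, -84.9, (np.float64(447.0), np.float64(274.0))), (238, -192, 23, 19, -3.5, (np.float64(343.0), np.float64(267.0)))]
glue [(447, 12, 30, 26, -10.0, (np.float64(252.0), np.float64(200.0)))] [252.25947884 200.61319835]
```

The top camera gives the clip box at (456,-237), the flat box at about (457,-240), the glue stick at (447,12) and the stamp knob at about (436,211). All are on target within a few mm, so I'm handing in.

```bash
python3 -c "
from rig import ctrl; print(ctrl.close_job())"
```

```text
the job is handed in; nothing more can be done
None
```

The row is set out and handed in at about 38 s, with the stamp, glue stick, flat box and clip box all measured within a few mm of target; the hand-in returned no verdict.

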